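# Load the tube reader and hold its shutter open at the mark

## Task

Take the slim amber glass vial gently (it is thin and cracks if squeezed hard), keep it upright, and stand it all the way down in the well of the tube reader, then let go of it. Then pull the reader's spring-return shutter out by its knob until the pointer lines up with the mark on the index block, and finish while still holding it there, because it springs shut if let go. Leave the index block and the other things on the bench as they are.

Things in the scene. Friction and masses are not known exactly. Their poses are not given: they have to be found in the camera images.
- vial_center (a point): Centre (half-way up) of the sample vial: a slim straight cylinder of thin amber glass with a flush white cap, 24 mm across, 80 mm tall, 28 to 56 g, standing on the bench; its z axis runs from foot to cap. The glass cracks if the total of the forces on it from the two fingers passes 110 N (a grip of about 55 N a finger), so hold it at 20 to 30 N.
- reader: The tube reader, a bench instrument fixed to the table, 270 mm long (x) by 140 mm wide (y). Origin on the bench under it; x runs from its front (the shutter end, nearest the robot) to its back, z up. Front part, x -140 to -10 mm: a white deck 30 mm high. Rear part, x -10 to +130 mm: a grey block 50 mm high with the well in its top.
- well (a point): Centre of the mouth of the reader's only well, a round blind hole in the top of the grey block, 30 mm across (chamfered rim), 30 mm deep; 50 mm above the bench, at x = +75 mm, y = 0 of the reader; axes as the reader's. A seated vial stands on the well's floor, its centre 10 mm above this point and its upper 50 mm clear above the block.
- shutter_knob (a point): Point on the axis of the shutter's knob, 72 mm above the bench: the height to grip. The knob is an upright round black post, 18 mm across, from 38 mm to 88 mm above the bench, on a flat steel slide 24 mm wide that runs along the reader's x axis on the deck. Axes as the reader's; with the shutter shut it stands at x = -70 mm, y = 0 of the reader. It moves along the reader's -x as the slide is pulled out.
- shutter (a joint): Travel of the shutter slide in m: 0 shut, growing as it is pulled out along the reader's -x (towards the robot), end stop at 0.060. A spring always draws it back: about 3 N when shut, rising by 1 N per 10 mm.
- pointer (a point): Tip of the slide's pointer: a thin black bar, 3 mm wide along the travel, that sticks out from the slide to the reader's +y side level with the knob axis, 38 mm above the bench. It moves with the slide. Axes as the reader's.
- mark (a point): The mark: the white line (3 mm wide) across the small dark steel index block (14 by 20 by 8 mm, top 39 mm above the bench) on the deck beside the pointer, at the reader's +y side. The index block can be slid along the reader's x against friction, is set at 28 to 50 mm from the shut pointer, and is to stay as found. Axes as the reader's. The pointer is at the mark when both have the same x in the reader's frame (the line lies 3 mm beyond the pointer's tip in y).
- jar: Bystander: squat screw-top amber jar, 56 mm across, 56 mm tall, white lid; origin at the centre of its underside.
- dropper: Bystander: amber dropper bottle, 40 mm across, 127 mm tall to the tip of its rubber bulb; origin at the centre of its underside.
- dishes_a: Bystander: stack of 4 beige culture plates, 90 mm across, 64 mm tall; origin at the centre of its underside.
- dishes_b: Bystander: stack of 3 dark red culture plates, 90 mm across, 48 mm tall; origin at the centre of its underside.
- dishes_c: Bystander: stack of 2 beige culture plates, 90 mm across, 32 mm tall; origin at the centre of its underside.
- dishes_d: Bystander: stack of 5 dark red culture plates, 90 mm across, 80 mm tall; origin at the centre of its underside.
- pen: Bystander: marker pen, 12 mm thick, 135 mm long, lying along its x axis; origin at the centre of its underside.
Things that resemble listed ones, but are neither listed nor needed, are in the scene too. What is shaped like the part that bears vial_center but blue is not meant.

How it is judged:
By the outcome, as a careful person would: the job done as asked, in the order asked, and still so for the second after the job is handed in, while the arm keeps its last pose, push and grip.
It also fails if it takes over 56 s, if anything falls off the work surface, if the arm or the gripper's body presses on something with over 40 N, if the wrist force passes 120 N, or if a joint passes its speed limit or range.

## Robot

A 6-joint arm with a two-finger parallel gripper is mounted at the origin on the work surface. World frame = base frame: x ahead of the robot, y to its left, z up, the work surface at z = 0. Lengths are in mm, angles in rad, forces in N, time in s.
With the tool pointing down it reaches from about 300 to 750 mm from the base axis. Payload 8.5 kg.
Tool frame: the origin (TCP) lies at the very end of the fingers, on their centre line; the grasp point (between the pads) lies 19 mm behind it; z points along the fingers, y is the line along which they close (so a half turn about z gives the same grasp; the last joint's range is limited). The gripper opens to 85 mm and grips with 20 to 120 N. Pads are 22 mm wide; open, the fingers measure 114 mm over their backs; the gripper's body (76 mm by 85 mm) begins 54 mm behind the grasp point. The pads swing forward as they close: fully open they stand 13 mm farther back than shut.
Start: joints at [-1.386, 0.381, 1.297, -0, 1.464, -0.215], TCP at [214.071, -506.61, 231.322] pointing down, gripper open.
Joint ranges: [-3.11, 3.11], [-0.89, 2.33], [0.22, 2.48], [-1.42, 4.56], [0.17, 2.85], [-2.88, 2.88]. Speed limits (rad/s): [2.39, 2.39, 3.14, 3.14, 3.14, 3.14].

## Interface

Orientations are given as a unit quaternion [w, x, y, z].
In Python, from plant import ctrl gives the robot as it stands. The module is installed in compiled form; this text tells all that it offers.
- The arm moves only by the tool jog_arm, never from a script. Its argument "deltas" is a list of rows, each a list of 2 entries, a list of its own where there are three numbers: the shift along the tool's x, y, z in units of 0.025 m (1.0 is 0.025 m), then the turn, a rotation vector about the tool's x, y, z in units of 10 degrees (1.0 is 10 degrees). A call has 1 to 20 rows; each row shifts and turns the commanded pose from where the row before left it, along the tool's axes as they then stand; what a row does not reach is not made up. A row lasts 1/8 s, in which the tool goes at most 62.5 mm and 10.7 degrees, less where a joint would pass 70% of its speed; a pose out of reach is approached as far as the arm can. A call with a number of a shift or a turn outside -1 to 1 is refused whole. A call with a gripper value outside its range is refused whole. "jaw" is the opening, from 0 (shut) to 1 (fully open), set as the call begins (left out, the last holds). The fingers move at their own pace and stop on an object; "newtons" is the grip in N (left out, the last holds). Time passes only in rows, so rows that do not move let the fingers close. It gives the time, the measured TCP pose, the force, the opening and the grip force at its end, in the units of the state.
- ctrl.read_state(): the state, without advancing time (a new reading comes with each control period).
- ctrl.grab_frame(name): name is "scene" or "top"; returns the picture (480x640x3 uint8, red, green, blue); there is no depth.
- ctrl.camera_params(name): a dict with "K" (3x3 intrinsics, pixels), "R" (3x3) and "t" (3): a world point X has camera coordinates R X + t. Camera axes: x right, y down, z forward; pixel columns grow to the right and rows downward; lengths in mm; the calibration is good to about 2 mm. A picture is of the moment at which its call begins. camera_params takes no time and is no camera call.
- ctrl.finish_job(): hands the job in; it is judged then, once.
The state is a dict: "time_s": time; "joint_pos": joint angles; "qvel": joint speeds; "joint_efforts": joint torques, N m; "tcp_pos": TCP position; "orientation": TCP orientation; "force": force on the tool from outside, world axes, zero at the start; "ft_torque": the same for the moment, N m; "grip_width": finger opening in mm; "grasp_force": force on a finger pad.
Only numpy, scipy, OpenCV 4.12 (cv2) and the standard library are available. Lean on these libraries where they do the work, as an engineer would, in place of code of your own. Each camera call takes 0.05 s, during which the arm holds its last target. There are 200 camera calls.

## Working session

There is one attempt and no reset: what is moved stays moved. The work goes in short steps, Python scripts to look and compute and a tool call to move; the robot and the scene stay as the last step left them, time stands still between calls to the robot, and variables do not carry over. Pictures are saved under pics/ and viewed, at most 10 in all, crops included, and the job is handed in when it is done.

Besides the shell and the picture viewer there is one more tool, called after ">>>" in YAML: its name, and indented under it one key for each argument. jog_arm: Moves the arm, as the interface text tells. Shifts and turns lie within -1 to 1; 1 stands for 0.025 m of shift or 10 degrees of turn. Its arguments: {"type":"object","properties":{"deltas":{"type":"array","items":{"type":"array"}},"jaw":{"type":"number"},"newtons":{"type":"number"}},"required":["deltas"]}

```bash
mkdir -p pics; python3 - <<'E'
from plant import ctrl
import cv2,numpy as np
for n in("scene","top"):
    f=ctrl.grab_frame(n);cv2.imwrite(f"pics/{n}0.png",f[:,:,::-1])
    p=ctrl.camera_params(n);C=-np.array(p["R"]).T@np.array(p["t"]);print(n,np.round(p["K"],1).tolist(),np.round(p["R"],3).tolist(),C.round())
print(ctrl.read_state())
E
```

```text
scene [[571.0, 0.0, 318.3], [0.0, 571.0, 250.5], [0.0, 0.0, 1.0]] [[0.688, 0.725, -0.014], [0.415, -0.409, -0.813], [-0.595, 0.554, -0.583]] [1409. -756.  891.]
top [[575.6, 0.0, 315.5], [0.0, 575.6, 239.0], [0.0, 0.0, 1.0]] [[0.003, -1.0, -0.008], [-0.98, -0.001, -0.198], [0.198, 0.008, -0.98]] [ 261.   32. 1567.]
{'time_s': 0.1, 'joint_pos': array([-1.38628955e+00,  3.81125701e-01,  1.29814271e+00,  3.13428410e-05,
        1.46360767e+00, -2.15291388e-01]), 'qvel': array([-0.00029643, -0.00266757, -0.00159808,  0.00131207, -0.00040686,
        0.00032522]), 'joint_efforts': array([ 3.66106971e-03, -4.49218297e+01, -2.31658655e+01, -1.83544021e-04,
        3.56643999e-03,  9.81467068e-07]), 'tcp_pos': array([ 214.03977564, -506.36628791,  230.78934345]), 'orientation': array([-6.41399407e-04,  9.80086755e-01,  1.98568731e-01,  2.54556404e-05]), 'force': array([-0.05114717, -0.50205655, -0.31451835]), 'ft_torque': array([-0.02247344,  0.00467709,  0.01741508]), 'grasp_force': 0.0, 'grip_width': 85.1424948818194}
```

View pics/top0.png

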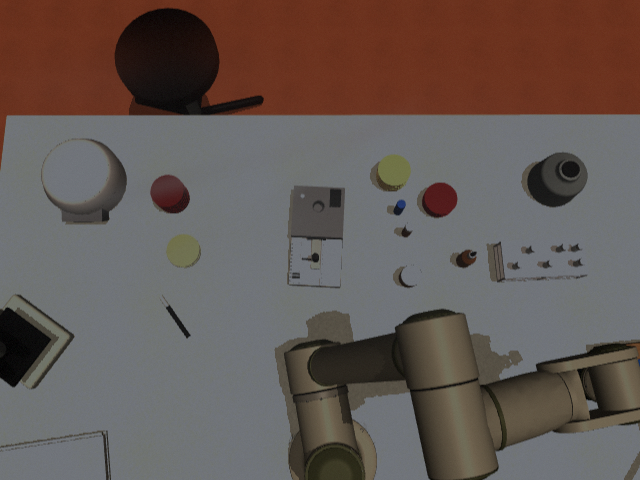

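View pics/scene0.png

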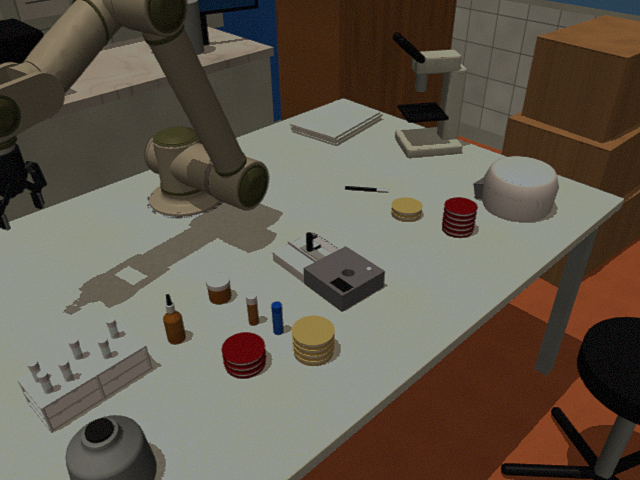

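Possible vials: an amber one with a white cap at top (406,230) / scene (253,310); a blue one at top (400,207) / scene (277,318); the dropper at top (467,258) / scene (173,325); the jar at top (410,275) / scene (219,290); and the small grey ones in the rack at top (515–580,245–265). The amber one with the white cap fits the description, so I'll check it in a close crop together with the reader.

```bash
python3 - <<'E'
import cv2,numpy as np
t=cv2.imread("pics/top0.png");s=cv2.imread("pics/scene0.png")
a=cv2.resize(t[180:300,280:440],(800,600),interpolation=cv2.INTER_CUBIC)
b=cv2.resize(s[225:345,230:390],(800,600),interpolation=cv2.INTER_CUBIC)
cv2.imwrite("pics/ct.png",cv2.convertScaleAbs(a,alpha=1.6));cv2.imwrite("pics/cs.png",cv2.convertScaleAbs(b,alpha=1.4))
E
```

```text
(no output)
```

View pics/ct.png

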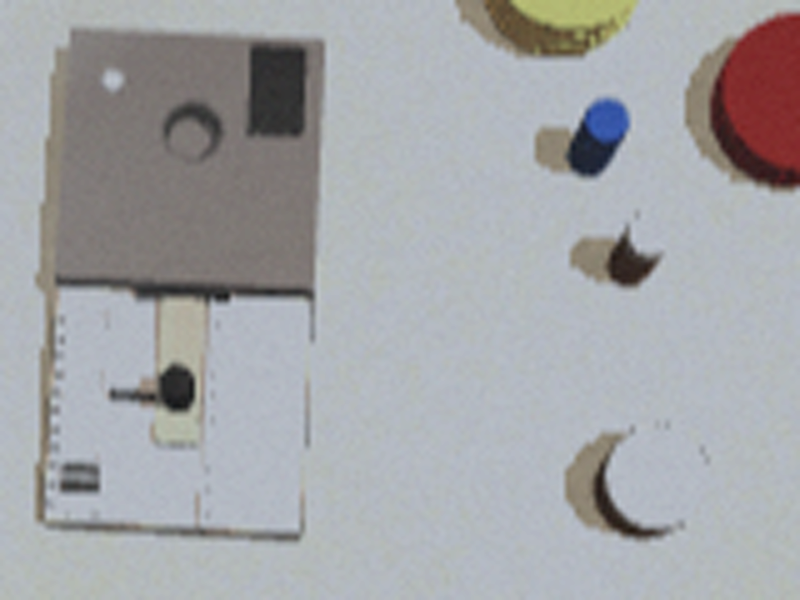

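View pics/cs.png

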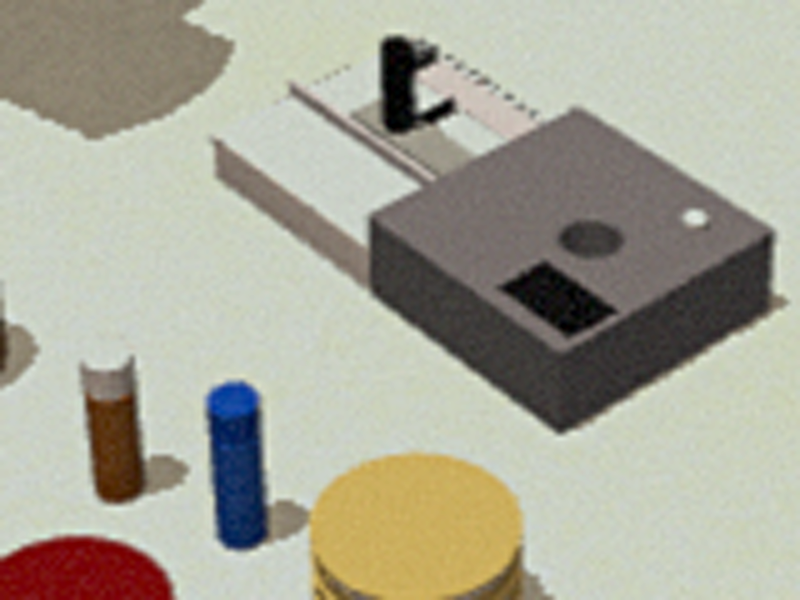

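The crop confirms the choice. The amber vial with the pale cap stands alone at scene crop (110,430), which is full-frame (252,311), and the blue one is at crop (238,465). In the top crop the well is at (192,132), the knob at (177,388), the pointer bar at (130,394) and the index line at (80,478).

```bash
cat > h.py <<'E'
from plant import ctrl
import cv2,numpy as np
def ray(n,uv):
    p=ctrl.camera_params(n);K,R,t=[np.array(p[k],float) for k in"KRt"]
    uv=np.atleast_2d(uv).astype(float)
    d=(R.T@np.linalg.inv(K)@np.c_[uv,np.ones(len(uv))].T).T
    return -R.T@t,d
def onz(n,uv,z):
    C,d=ray(n,uv);return (C+d*((z-C[2])/d[:,2])[:,None])[:,:2]
def proj(n,X):
    p=ctrl.camera_params(n);c=(np.array(p["R"])@np.atleast_2d(X).T).T+p["t"];q=(np.array(p["K"])@c.T).T
    return q[:,:2]/q[:,2:]
def crop(a,x0,x1,y0,y1,s=8):
    return cv2.resize(a[y0:y1,x0:x1],None,fx=s,fy=s,interpolation=cv2.INTER_CUBIC)
E
python3 - <<'E'
from h import *
ims={n:np.median([ctrl.grab_frame(n) for _ in range(4)],axis=0).astype(np.uint8) for n in("scene","top")}
np.savez("ims.npz",**ims)
def comp(m,x,y):
    n,l=cv2.connectedComponents(m.astype(np.uint8));return (l==l[y,x]).astype(np.uint8)
T,S=ims["top"],ims["scene"]
print("block px",T[225,305],S[287,325], "deck",T[265,330],"table",T[290,380],"amber",S[316,253],T[232,406],"wellS",S[273,348])
# reader top face (z=50), grey, both views
for n,I,(x,y) in(("top",T,(305,225)),("scene",S,(350,260))):
    g=np.abs(I.astype(int)-I[y-2:y+3,x-2:x+3].mean((0,1))).max(2)<28
    m=comp(cv2.medianBlur(g.astype(np.uint8),3),x,y)
    c=max(cv2.findContours(m,0,cv2.CHAIN_APPROX_NONE)[0],key=cv2.contourArea)[:,0]
    w=onz(n,cv2.convexHull(c)[:,0],50).astype(np.float32)
    print(n,"block",cv2.minAreaRect(w))
# amber vial
h=cv2.cvtColor(S,cv2.COLOR_RGB2HSV)
m=comp((h[...,1]>120)&(h[...,0]<20),253,316)
ys,xs=np.nonzero(m);print("amber S",xs.min(),xs.max(),ys.min(),ys.max(),[ (y,xs[ys==y].min(),xs[ys==y].max()) for y in range(ys.min(),ys.max()+1,3)])
b=T.astype(int).sum(2);m=comp(b<200,406,232);ys,xs=np.nonzero(m);print("amber T",xs.min(),xs.max(),ys.min(),ys.max())
for y in range(ys.min(),ys.max()+1):print(y,xs[ys==y].min(),xs[ys==y].max(),end="; ")
print()
print("well T");print(b[198:216,308:330]//3)
print("ptr");print(b[248:280,288:324]//3)
E
```

```text
block px [80 76 75] [45 42 41] deck [113 116 122] table [111 114 117] amber [61 35  9] [32 26 22] wellS [48 45 42]
top block ((577.7063598632812, 46.82500076293945), (149.4934844970703, 278.30963134765625), 86.90581512451172)
scene block ((597.422607421875, 36.670780181884766), (139.8164520263672, 245.79159545898438), 87.1132583618164)
amber S 247 258 304 324 [(304, np.int64(247), np.int64(256)), (307, np.int64(248), np.int64(256)), (310, np.int64(248), np.int64(256)), (313, np.int64(248), np.int64(256)), (316, np.int64(249), np.int64(257)), (319, np.int64(249), np.int64(257)), (322, np.int64(250), np.int64(257))]
amber T 401 410 227 236
227 404 405; 228 404 405; 229 403 406; 230 402 406; 231 402 408; 232 401 410; 233 401 410; 234 401 409; 235 402 408; 236 403 407; 
well T
[[73 73 74 73 74 74 74 74 74 74 73 74 74 74 72 73 75 74 75 74 73 73]
 [72 73 73 74 74 74 74 74 74 73 70 72 70 74 72 73 73 73 74 74 73 66]
 [73 74 74 73 75 74 74 69 67 59 56 60 59 68 73 74 75 73 74 74 73 61]
 [75 74 75 73 74 74 69 58 48 40 39 42 42 51 67 73 74 75 75 73 74 59]
 [74 74 74 74 73 69 52 42 36 34 35 33 34
[... 422 characters left out ...]
9 71 75 75 75 75 75]
 [76 75 76 76 75 64 71 75 75 75 75 75 75 64 50 58 73 74 76 75 75 75]
 [76 74 76 75 76 70 68 71 72 76 75 75 65 50 56 72 75 75 75 75 75 74]
 [75 76 76 77 76 75 73 70 70 70 68 69 58 63 69 74 76 76 75 74 74 75]
 [76 76 76 74 76 76 76 76 72 71 70 69 69 75 75 74 75 76 75 73 75 73]
 [76 77 76 75 76 76 75 76 76 75 74 76 74 75 75 76 74 76 75 75 75 74]
 [75 76 77 75 75 75 76 75 76 75 75 75 76 75 76 76 74 75 76 75 75 75]
 [75 75 76 74 77 75 76 75 75 75 75 76 76 75 76 76 74 75 75 75 75 75]]
ptr
[[113  81  68 ... 101 116 115]
 [100  82  69 ... 105 113 115]
 [ 81  81  66 ... 108 112 116]
 ...
 [ 62 102  91 ... 105 116 116]
 [ 62 116 116 ... 105 116 116]
 [ 61 105 116 ... 116 116 116]]
```

```bash
python3 - <<'E'
from h import *
D=np.load("ims.npz");T,S=D["top"],D["scene"]
def comp(m,x,y):
    n,l=cv2.connectedComponents(m.astype(np.uint8));return (l==l[y,x]).astype(np.uint8)
for n,I,(x,y) in(("top",T,(305,225)),("scene",S,(335,265))):
    I=cv2.medianBlur(I,3)
    g=np.abs(I.astype(int)-I[y-2:y+3,x-2:x+3].mean((0,1))).max(2)<13
    m=cv2.morphologyEx(g.astype(np.uint8),cv2.MORPH_OPEN,np.ones((3,3)));m=comp(m,x,y)
    c=max(cv2.findContours(m,0,cv2.CHAIN_APPROX_NONE)[0],key=cv2.contourArea)[:,0]
    w=onz(n,cv2.convexHull(c)[:,0],50).astype(np.float32)
    print(n,"block",cv2.minAreaRect(w),cv2.boundingRect(c))
    for k in cv2.findContours(1-m,cv2.RETR_LIST,cv2.CHAIN_APPROX_NONE)[0]:
        if 40<cv2.contourArea(k)<400: e=cv2.fitEllipse(k);print("  hole",e,onz(n,[e[0]],50))
print("well top by hand",onz("top",[[318.2,206.1]],50))
for n,uv in(("scene",[253.8,324.7]),("top",[405.3,236.6])):
    C,_=ray(n,[uv]);p=onz(n,[uv],0)[0];d=p-C[:2];print("vial foot",n,p+12*d/np.linalg.norm(d))
b=T.astype(int).sum(2)//3
print("mark");print(b[270:282,290:302]);print("ptr");print(b[252:264,298:324])
b=S.astype(int).sum(2)//3
print("well S",*b[265:281,338:360],sep="\n")
print("mark/ptr S",*b[228:256,300:330],sep="\n")
E
```

```text
top block ((642.0330810546875, 43.587581634521484), (148.5145263671875, 145.16842651367188), 87.04329681396484) (288, 186, 57, 52)
  hole ((318.3236389160156, 205.2952880859375), (10.353589057922363, 11.218501091003418), 80.95453643798828) [[661.40862164  37.17491576]]
scene block ((647.31689453125, 34.00054931640625), (137.67535400390625, 141.19703674316406), 86.91835021972656) (306, 247, 76, 41)
  hole ((347.6240539550781, 272.5018005371094), (7.115389347076416, 12.698017120361328), 92.77174377441406) [[665.31983285  31.67184269]]
well top by hand [[659.14793207  37.50770755]]
vial foot scene [ 596.26159981 -205.48492469]
vial foot top [ 594.65492793 -211.44931787]
mark
[[102 102 115 115 117 116 115 115 116 112 116 116]
 [115 116 116 115 117 116 116 116 115 109 116 115]
 [ 93 104 106  91  91  91  92  97  97 103 116 115]
 [ 90 102  78  50  51  48  52  59  59  77 116 115]
 [115 109  83  72  72  73  73  71  62  65 117 115]
 [115 110  90  79  81  81  88  88  78  77 116 115]
 [ 94 102  60  51  51  53  63  64  64  69 117 116]
 [ 91  98  48  37  38  40  42  36  39  54 116 116]
 [116 112  
[... 5356 characters left out ...]
  1   0  15  41  60  82 109 104 114
 148 151 147 145 144 145 146 143 139 125 128 135]
[ 73  84 114 127  91  77  89  71  45  44  42  69 108 110 108 112 108 106
 116 143 144 146 145 145 145 144 145 145 140 129]
[107  73  68  92 117 108  82  87 104 110 111 110 111 108 106 106 107 105
 108 122 137 143 146 146 146 144 146 146 147 143]
[142 120  91  75  84 114 130  99  86 102 107 107 106 106 107 104 104 106
 107 106 113 129 145 147 145 145 146 146 147 147]
[146 147 141 107  76  78  99 119 109  89  93 101 106 106 104 106 104 104
 106 106 106 110 120 137 145 148 148 146 137 109]
[146 146 147 142 120  81  71  86 115 127  98  81 101 102 105 106 105 103
 103 104 106 107 108 112 132 147 138 109  84  76]
```

```bash
python3 - <<'E'
from h import *
f=lambda u,v:[280+(u+.5)/5-.5,180+(v+.5)/5-.5]
q=onz("top",[f(72,30),f(323,42),f(313,293),f(57,283)],50);print("block corners",q.round(1).tolist())
a=(q[0]+q[1]-q[2]-q[3]);yawT=np.degrees(np.arctan2(a[1],a[0]))
g=lambda u,v:[230+(u+.5)/5-.5,225+(v+.5)/5-.5]
s=onz("scene",[g(577,108),g(773,235),g(562,350),g(371,213)],50);print(s.round(1).tolist()) # frontleft, backleft, backright, frontright
a=(s[1]+s[2]-s[0]-s[3]);yawS=np.degrees(np.arctan2(a[1],a[0]));print("yaw",yawT,yawS)
psi=np.radians((yawT+yawS)/2);e=np.array([np.cos(psi),np.sin(psi)])
print("centres",q.mean(0),s.mean(0),"->well",q.mean(0)+15*e,s.mean(0)+15*e)
p=onz("top",[[304,258.57]],38)[0];m=onz("top",[[295.3,274.6]],39)[0]
print("ptr",p,"mark",m,"travel",(p-m)@e)
k=onz("top",[[315.2,257.6]],72)[0];w=onz("top",[[318.25,206.0]],50)[0];print("knob~",k,"well",w,(w-k)@e)
E
```

```text
block corners [[717.1, 104.0], [710.3, -33.6], [570.1, -27.2], [575.4, 110.6]]
[[584.5, 105.4], [724.3, 96.7], [713.5, -36.4], [576.1, -29.1]]
yaw -2.6541966719182484 -3.313940937291305
centres [643.24301818  38.45229118] [649.59910272  34.14453599] ->well [658.2226789   37.67141692] [664.57876344  33.36366173]
ptr [516.44200036  75.54713071] mark [472.77376997  98.52465473] travel 44.80518883628888
knob~ [513.399936    45.10303026] well [659.42884898  37.37211761] 146.23336286728576
```

>>> jog_arm:
  deltas:
    - [[0,0,0],[0,0,0.87]]
    - [[0,0,0],[0,0,0.86]]
    - [[0,0,0],[0,0,0.86]]
  jaw: 1
  newtons: 25

```text
time_s: 0.88
tcp_pos: [214.1, -506.6, 231.3]
orientation: [-0.0, 1.0, -0.029, -0.0]
force: [-0.0, -0.5, -0.2]
grip_width: 85.6
grasp_force: 0.0
```

>>> jog_arm:
  deltas:
    - [[0.72,-0.64,0],[0,0,0]]
    - [[0.73,-0.64,0],[0,0,0]]
    - [[0.73,-0.64,0],[0,0,0]]
    - [[0.73,-0.64,0],[0,0,0]]
    - [[0.73,-0.64,0],[0,0,0]]
    - [[0.73,-0.64,0],[0,0,0]]
    - [[0.73,-0.64,0],[0,0,0]]
    - [[0.73,-0.64,0],[0,0,0]]
    - [[0.73,-0.64,0],[0,0,0]]
    - [[0.73,-0.64,0],[0,0,0]]
    - [[0.73,-0.64,0],[0,0,0]]
    - [[0.73,-0.64,0],[0,0,0]]
    - [[0.73,-0.64,0],[0,0,0]]
    - [[0.73,-0.64,0],[0,0,0]]
    - [[0.73,-0.64,0],[0,0,0]]
    - [[0.73,-0.64,0.5],[0,0,0]]
    - [[0.73,-0.64,1],[0,0,0]]
    - [[0.73,-0.64,1],[0,0,0]]
    - [[0.73,-0.64,1],[0,0,0]]
    - [[0.7,-0.64,0.5],[0,0,0]]

```text
time_s: 3.38
tcp_pos: [594.7, -205.3, 130.0]
orientation: [-0.0, 1.0, -0.026, -0.001]
force: [0.4, -0.6, 1.0]
grip_width: 85.5
grasp_force: 0.0
```

```bash
python3 - <<'E'
from h import *
print(ctrl.read_state()["tcp_pos"])
S=ctrl.grab_frame("scene");T=ctrl.grab_frame("top")
a=cv2.resize(S[230:350,180:340],(400,300),interpolation=cv2.INTER_CUBIC);a=cv2.resize(a,(640,480))
b=cv2.resize(T[180:300,330:490],(640,480),interpolation=cv2.INTER_CUBIC)
cv2.imwrite("pics/h1.png",cv2.resize(np.hstack([a,b]),(800,300))[:,:,::-1])
print(proj("scene",[[595.5,-208.5,0],[595.5,-208.5,140]]),proj("top",[[595.5,-208.5,0],[595.5,-208.5,140]]))
E
```

```text
[ 594.65765708 -205.29655995  130.04366621]
[[252.17191728 321.6171643 ]
 [246.87812499 273.30154431]] [[406.6820047  232.8928709 ]
 [414.81545216 221.42150468]]
```

View pics/h1.png

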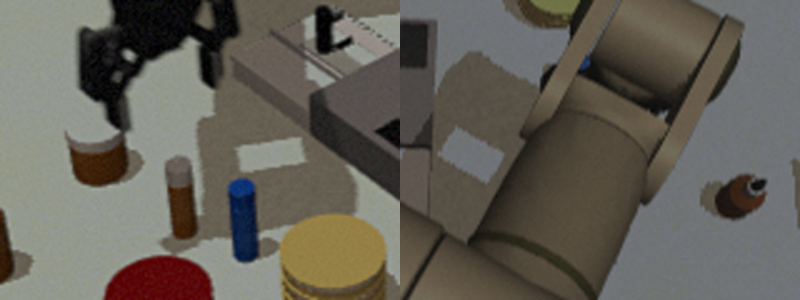

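The gripper stands over the vial: its tips are at crop (122,128) and (212,88), midpoint px (247,273), and the vial axis is at crop (180,195). Next I descend and pre-close.

>>> jog_arm:
  deltas:
    - [[0.03,0.06,0.9],[0,0,0]]
    - [[0,0,0.9],[0,0,0]]
    - [[0,0,0.9],[0,0,0]]
    - [[0,0,0.7],[0,0,0]]
    - [[0,0,0.28],[0,0,0]]
    - [[0,0,0],[0,0,0]]

```text
time_s: 4.22
tcp_pos: [595.1, -207.8, 39.5]
orientation: [0.0, 1.0, -0.026, 0.0]
force: [0.1, -0.3, 1.6]
grip_width: 85.7
grasp_force: 0.0
```

>>> jog_arm:
  deltas:
    - [[0,0,0],[0,0,0]]
    - [[0,0,0],[0,0,0]]
    - [[0,0,0],[0,0,0]]
    - [[0,0,0],[0,0,0]]
  jaw: 0.42

```text
time_s: 4.72
tcp_pos: [595.0, -207.6, 39.5]
orientation: [0.0, 1.0, -0.026, 0.0]
force: [-0.2, 0.7, 0.3]
grip_width: 35.9
grasp_force: 0.0
```

>>> jog_arm:
  deltas:
    - [[0,0,0],[0,0,0]]
    - [[0,0,0],[0,0,0]]
    - [[0,0,0],[0,0,0]]
    - [[0,0,0],[0,0,0]]
    - [[0,0,0],[0,0,0]]
    - [[0,0,0],[0,0,0]]
  jaw: 0.2
  newtons: 25

```text
time_s: 5.48
tcp_pos: [595.0, -207.6, 39.3]
orientation: [-0.0, 1.0, -0.026, 0.0]
force: [0.4, -0.6, 0.6]
grip_width: 23.6
grasp_force: 26.8
```

>>> jog_arm:
  deltas:
    - [[0,0,-0.3],[0,0,0]]
    - [[0,0,-0.7],[0,0,0]]
    - [[0,0,-0.8],[0,0,0]]
    - [[0,0,-0.8],[0,0,0]]
    - [[0,0,-0.4],[0,0,0]]
    - [[0.1,-0.4,0],[0,0,0]]
    - [[0.19,-0.83,0],[0,0,0]]
    - [[0.2,-0.9,0],[0,0,0]]
    - [[0.2,-0.9,0],[0,0,0]]
    - [[0.2,-0.9,0],[0,0,0]]
    - [[0.2,-0.9,0],[0,0,0]]
    - [[0.2,-0.9,0],[0,0,0]]
    - [[0.2,-0.9,0],[0,0,0]]
    - [[0.2,-0.9,0],[0,0,0]]
    - [[0.2,-0.9,0],[0,0,0]]
    - [[0.2,-0.9,0],[0,0,0]]
    - [[0.22,-0.9,0],[0,0,0]]
    - [[0.1,-0.48,0],[0,0,0]]
    - [[0,0,0],[0,0,0]]
    - [[0,0,0],[0,0,0]]

```text
time_s: 7.98
tcp_pos: [669.0, 56.0, 114.3]
orientation: [0.0, 1.0, -0.026, -0.0]
force: [0.0, -0.3, 0.1]
grip_width: 23.2
grasp_force: 26.8
```

```bash
python3 - <<'E'
from h import *
s=ctrl.read_state();print(s["tcp_pos"],s["grasp_force"],s["force"])
S=ctrl.grab_frame("scene");T=ctrl.grab_frame("top");np.savez("h2.npz",S=S,T=T)
a=cv2.resize(S[220:310,290:410],(800,600),interpolation=cv2.INTER_CUBIC)
b=cv2.resize(T[180:300,250:410],(800,600),interpolation=cv2.INTER_CUBIC)
cv2.imwrite("pics/h2.png",cv2.convertScaleAbs(np.vstack([a[:,:],b])[:, ::],alpha=1.4)[:,:,::-1])
cv2.imwrite("pics/h2.png",cv2.convertScaleAbs(np.hstack([cv2.resize(a,(480,360)),cv2.resize(b,(320,240))[0:240].repeat(1,0) if 0 else cv2.copyMakeBorder(cv2.resize(b,(320,240)),0,120,0,0,0)]),alpha=1.4)[:,:,::-1])
p=s["tcp_pos"];f=[p[0],p[1],p[2]-39.4]
print(proj("scene",[f,[p[0],p[1],p[2]+41]]))
E
```

```text
[669.04845752  56.03710717 114.28577708] 26.77853152155876 [ 0.03864303 -0.31400891  0.0731672 ]
[[356.01424592 260.57236996]
 [356.87939019 232.63227231]]
```

View pics/h2.png

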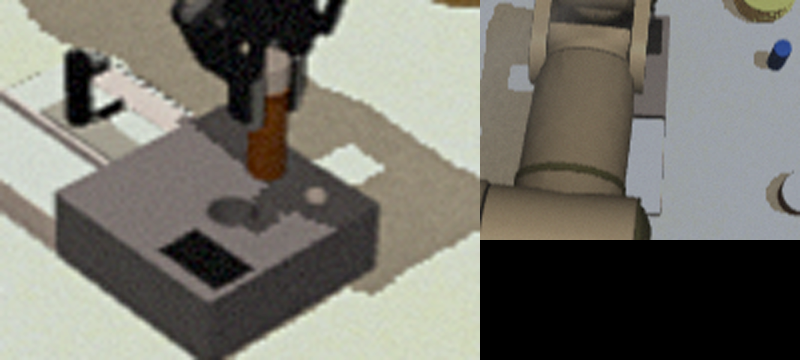

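The vial is held upright, foot at scene px (357,264). It is about 21 mm to the +y side of the well, whose centre is at px (347.6,272.5). The top camera is blocked by the arm. I'll shift over and measure the residual.

>>> jog_arm:
  deltas:
    - [[-0.07,0.47,0],[0,0,0]]
    - [[-0.06,0.46,0],[0,0,0]]
    - [[0,0,0.2],[0,0,0]]
    - [[0,0,0],[0,0,0]]
    - [[0,0,0],[0,0,0]]

```text
time_s: 8.7
tcp_pos: [664.7, 33.9, 109.3]
orientation: [-0.0, 1.0, -0.026, -0.0]
force: [0.9, -0.3, -0.4]
grip_width: 23.5
grasp_force: 26.8
```

```bash
cat > vm.py <<'E'
from h import *
from scipy.optimize import least_squares
def edges(S,c0,r0,r1,w=9):
    # sub-pixel left/right edges by red-minus-blue (amber) profile
    g=S.astype(float);a=g[...,0]-g[...,2];out=[]
    for r in range(r0,r1):
        x=np.arange(int(c0)-w,int(c0)+w+1);v=np.clip(a[r,x]-8,0,None)
        if v.sum()>60: out.append((r,(v*x).sum()/v.sum(),v.sum()/v.max()))
    return np.array(out)
s=ctrl.read_state();p=s["tcp_pos"];print(p,s["grasp_force"])
S=np.median([ctrl.grab_frame("scene") for _ in range(3)],axis=0);np.save("S.npy",S)
zf=p[2]-39.4
foot=proj("scene",[[p[0],p[1],zf]])[0]
e=edges(S,foot[0],int(foot[1])-14,int(foot[1])+8);print(e.round(1))
near=np.array([1409-p[0],-756-p[1]]);near=12*near/np.linalg.norm(near)
print("pred foot axis",foot,"pred bottom edge",proj("scene",[[p[0]+near[0],p[1]+near[1],zf]])[0],"pred axis",proj("scene",[[p[0],p[1],zf+20]])[0])
E
python3 vm.py
```

```text
[664.65146295  33.87117235 109.25182008] 26.778601706027985
[[251.  350.8   4.8]
 [252.  351.1   5.4]
 [253.  350.8   4.7]
 [254.  350.2   4.6]
 [255.  350.3   4.6]
 [256.  350.3   4.9]
 [257.  349.2   6.3]
 [258.  348.1   7.6]
 [259.  348.2   8.6]
 [260.  348.2   8.1]
 [261.  348.1   7.4]
 [262.  348.1   7.5]
 [263.  348.2   8.5]
 [264.  348.1   7.9]
 [265.  348.1   8. ]
 [266.  348.    8. ]
 [267.  348.    7.9]
 [268.  348.    7.1]
 [269.  348.2   5.1]]
pred foot axis [348.20194735 265.38726061] pred bottom edge [348.13562663 268.45296869] pred axis [348.34503405 258.6254748 ]
```

>>> jog_arm:
  deltas:
    - [[0,0.02,0.4],[0,0,0]]
    - [[0,0,0.3],[0,0,0]]
    - [[0,0,0.2],[0,0,0]]
    - [[0,0,0.15],[0,0,0]]
    - [[0,0,0.1],[0,0,0]]
    - [[0,0,0],[0,0,0]]

```text
time_s: 9.6
tcp_pos: [667.4, 33.0, 86.3]
orientation: [0.0, 1.0, -0.026, 0.006]
force: [-3.9, 1.1, 30.3]
grip_width: 23.4
grasp_force: 29.7
```

Touched the rim, with 30 N up and −4 N in x. I'll back off and shift towards −x.

>>> jog_arm:
  deltas:
    - [[0,0,-0.5],[0,0,0]]
    - [[-0.1,-0.02,-0.2],[0,0,0]]
    - [[0,0,0],[0,0,0]]
    - [[0,0,0],[0,0,0]]

```text
time_s: 10.1
tcp_pos: [661.8, 33.7, 97.3]
orientation: [-0.0, 1.0, -0.026, -0.001]
force: [0.7, 0.1, -1.2]
grip_width: 23.5
grasp_force: 26.8
```

```bash
python3 vm.py; python3 - <<'E'
from h import *
S=np.load("S.npy").astype(np.uint8)
a=cv2.resize(S[215:305,300:400],(800,720),interpolation=cv2.INTER_CUBIC)[:600]
cv2.imwrite("pics/h3.png",cv2.convertScaleAbs(a,alpha=1.6)[:,:,::-1])
print(ctrl.read_state()["ft_torque"],ctrl.read_state()["orientation"])
E
```

```text
[661.82395312  33.73962099  97.26002476] 26.779251247644424
[[254.  349.5   4.3]
 [255.  349.4   4.6]
 [256.  349.4   4.2]
 [257.  349.2   4.3]
 [258.  349.3   4.1]
 [259.  349.    4.3]
 [260.  348.7   4.9]
 [261.  346.9   7.1]
 [262.  346.4   8.4]
 [263.  346.2   8.1]
 [264.  346.2   8. ]
 [265.  346.3   8.2]
 [266.  346.3   8.2]
 [267.  346.1   7.6]
 [268.  346.    7.6]
 [269.  346.1   7.6]
 [270.  346.1   7.5]
 [271.  346.3   5.7]]
pred foot axis [347.22930834 268.89653224] pred bottom edge [347.16641696 271.96821904] pred axis [347.36312773 262.20778487]
[-0.0305108  -0.04198464 -0.02242169] [-6.86540280e-05  9.99658185e-01 -2.61403833e-02 -4.33559221e-04]
```

View pics/h3.png

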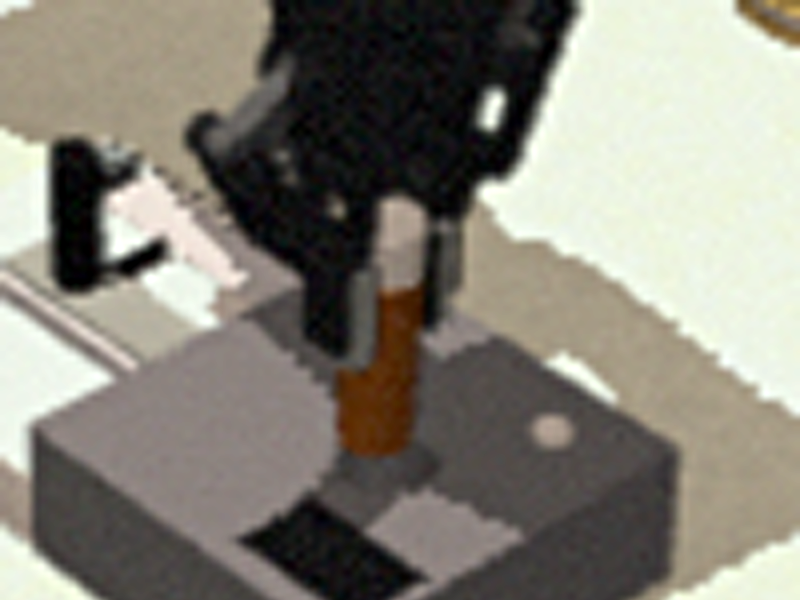

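The rim contact tilted the vial by about 3°, with the foot towards −x (foot at crop (375,455)). The chamfer also biases the scene estimate towards the camera, so the well is nearer (662,36). I'll straighten the vial and re-centre.

>>> jog_arm:
  deltas:
    - [[0.04,-0.1,0],[0,0,0]]
    - [[0,0,0],[0,0.3,0]]
    - [[0,0,0],[0,0,0]]
    - [[0,0,0],[0,0,0]]

```text
time_s: 10.75
tcp_pos: [663.4, 36.2, 98.1]
orientation: [0.001, 0.999, -0.026, 0.026]
force: [-0.8, 0.1, -0.8]
grip_width: 23.1
grasp_force: 26.8
```

```bash
python3 vm.py|grep -v "2[56]. "; python3 - <<'E'
from h import *
S=np.load("S.npy");a=S[...,0]-S[...,2]
for r in range(262,275):
    print(r,a[r,338:356].astype(int))
print(proj("scene",[[662,36,50]]))
# right edge of vial incl. cap vs white
E
```

```text
[663.40777533  36.19448904  98.13993994] 26.81467518210411
[[254.  350.4   4.4]
 [255.  350.4   4.1]
 [256.  350.3   4. ]
 [257.  350.3   4. ]
 [258.  350.3   4.4]
 [259.  350.2   4.5]
 [260.  348.9   6.4]
 [261.  347.9   7.7]
 [262.  347.8   8. ]
 [263.  347.9   7.8]
 [264.  347.8   8.5]
 [265.  347.8   7.7]
 [266.  347.8   7.7]
 [267.  347.8   8.1]
 [268.  347.8   7.8]
 [269.  347.7   7.4]
 [270.  347.8   7. ]
 [271.  347.9   4.7]]
pred foot axis [348.42530827 268.45400534] pred bottom edge [348.35780706 271.52243277] pred axis [348.56941761 261.76098464]
262 [ 6  7  6  7  5 17 47 53 57 53 51 51 52 43 39 19  1  4]
263 [ 9  8  9  6  4 15 40 51 52 53 57 51 47 45 38 19  1  4]
264 [ 7  9  9  8  8 15 49 51 54 53 53 53 48 46 36 17  3  5]
265 [ 8  9  6  9  5 11 46 54 58 56 52 52 47 41 41 15  5  1]
266 [ 9 10  8  8 11 15 39 54 52 57 49 54 42 39 39 18  3  6]
267 [ 8  9 10  9  8 18 41 49 54 55 52 52 42 47 37 17  3  4]
268 [ 8  8  8  8  7 16 47 55 54 46 57 53 43 46 37 14  5  5]
269 [ 7 10  9  9  7 10 37 57 57 53 46 47 52 46 30 11  3  3]
270 [ 9  9  9  8  8  5 29 53 58 55 54 54 48 41 27  8  5  6]
271 [ 7 12  8  7  4  1  6 14 40 49 51 47 34 21  5  2  2  4]
272 [8 7 9 4 1 2 1 2 3 3 2 1 4 0 2 2 2 4]
273 [7 7 7 4 5 1 2 2 3 2 4 4 3 5 3 4 3 3]
274 [11  8  8  5  1  4  3  3  5  3  6  5  3  0  5  2  5  5]
[[347.88533327 271.12224968]]
```

>>> jog_arm:
  deltas:
    - [[-0.015,0,0.3],[0,0,0]]
    - [[-0.01,0,0.2],[0,0,0]]
    - [[-0.01,0,0.15],[0,0,0]]
    - [[0,0,0],[0,0,0]]

```text
time_s: 11.4
tcp_pos: [663.1, 36.2, 81.4]
orientation: [0.001, 0.999, -0.026, 0.026]
force: [0.2, -0.1, -0.9]
grip_width: 23.3
grasp_force: 26.8
```

>>> jog_arm:
  deltas:
    - [[-0.015,0,0.3],[0,0,0]]
    - [[-0.01,0,0.2],[0,0,0]]
    - [[-0.01,0,0.16],[0,0,0]]
    - [[0,0,0.04],[0,0,0]]
    - [[0,0,0],[0,0,0]]
    - [[0,0,0],[0,0,0]]

```text
time_s: 12.15
tcp_pos: [663.4, 36.2, 64.5]
orientation: [0.001, 0.999, -0.026, 0.026]
force: [0.0, 0.5, -0.7]
grip_width: 23.1
grasp_force: 26.8
```

>>> jog_arm:
  deltas:
    - [[-0.005,0,0.1],[0,0,0]]
    - [[0,0,0.04],[0,0,0]]
    - [[0,0,0],[0,0,0]]
    - [[0,0,0],[0,0,0]]

```text
time_s: 12.65
tcp_pos: [663.4, 36.2, 60.8]
orientation: [0.001, 0.999, -0.026, 0.026]
force: [-0.7, 0.9, -0.5]
grip_width: 23.1
grasp_force: 26.8
```

>>> jog_arm:
  deltas:
    - [[0,0,0.04],[0,0,0]]
    - [[0,0,0.04],[0,0,0]]
    - [[0,0,0],[0,0,0]]
    - [[0,0,0],[0,0,0]]

```text
time_s: 13.15
tcp_pos: [663.5, 36.2, 58.8]
orientation: [0.001, 0.999, -0.026, 0.026]
force: [0.2, -0.0, -0.0]
grip_width: 23.3
grasp_force: 26.8
```

>>> jog_arm:
  deltas:
    - [[0,0,0.04],[0,0,0]]
    - [[0,0,0.03],[0,0,0]]
    - [[0,0,0],[0,0,0]]
    - [[0,0,0],[0,0,0]]

```text
time_s: 13.65
tcp_pos: [663.6, 36.1, 57.0]
orientation: [0.001, 0.999, -0.026, 0.026]
force: [1.4, 0.9, 0.1]
grip_width: 23.5
grasp_force: 26.8
```

>>> jog_arm:
  deltas:
    - [[0,0,0.04],[0,0,0]]
    - [[0,0,0.03],[0,0,0]]
    - [[0,0,0],[0,0,0]]
    - [[0,0,0],[0,0,0]]

```text
time_s: 14.15
tcp_pos: [664.0, 36.1, 56.7]
orientation: [0.001, 0.999, -0.026, 0.027]
force: [-2.6, 0.2, 7.7]
grip_width: 23.2
grasp_force: 27.7
```

Floor contact at 7.7 N. I'll release and rise.

>>> jog_arm:
  deltas:
    - [[0,0,-0.03],[0,0,0]]
    - [[0,0,0],[0,0,0]]
    - [[0,0,0],[0,0,0]]
    - [[0,0,0],[0,0,0]]
    - [[0,0,0],[0,0,0]]
  jaw: 0.8

```text
time_s: 14.78
tcp_pos: [663.6, 36.2, 56.0]
orientation: [0.001, 0.999, -0.026, 0.026]
force: [-0.3, 0.2, -0.2]
grip_width: 68.6
grasp_force: 0.0
```

>>> jog_arm:
  deltas:
    - [[0.02,0,-0.4],[0,0,0]]
    - [[0.04,0,-0.8],[0,0,0]]
    - [[0.05,0,-0.9],[0,0,0]]
    - [[0.05,0,-0.9],[0,0,0]]
    - [[0.05,0,-0.7],[0,-0.3,0]]
    - [[-0.7,0,0],[0,0,0]]
    - [[-0.9,0,0],[0,0,0]]
    - [[-0.9,0,0],[0,0,0]]
    - [[-0.9,0,0],[0,0,0]]
    - [[-0.9,0,0],[0,0,0]]
    - [[-0.9,0,0],[0,0,0]]
    - [[-0.6,0,0],[0,0,0]]
    - [[0,0,0],[0,0,0]]

```text
time_s: 16.4
tcp_pos: [518.9, 43.8, 149.6]
orientation: [0.0, 1.0, -0.026, 0.0]
force: [0.9, 0.3, 0.3]
grip_width: 68.3
grasp_force: 0.0
```

```bash
python3 - <<'E'
from h import *
s=ctrl.read_state();print(s["tcp_pos"],s["orientation"])
S=ctrl.grab_frame("scene");T=ctrl.grab_frame("top")
a=cv2.resize(S[205:295,290:390],(660,594),interpolation=cv2.INTER_CUBIC)
cv2.imwrite("pics/h4.png",cv2.convertScaleAbs(a,alpha=1.5)[:,:,::-1])
print("seated cap/foot pred",proj("scene",[[662,36,100],[662,36,50]]))
E
```

```text
[518.87209028  43.78848161 149.56378943] [ 4.38017907e-05  9.99658826e-01 -2.61155040e-02  4.58427858e-04]
seated cap/foot pred [[348.23702703 254.30240526]
 [347.88533327 271.12224968]]
```

View pics/h4.png

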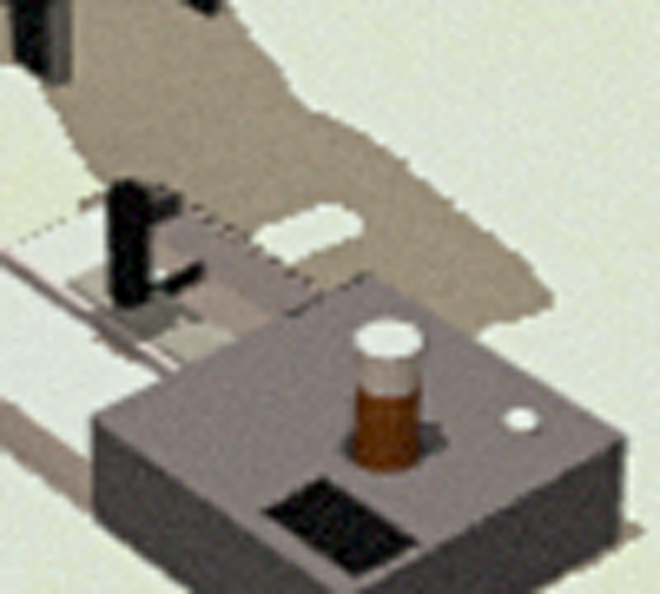

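The vial is seated upright in the well: cap at crop (390,337), base at the well with its upper 50 mm clear. The shutter is still shut. Next I descend over the knob, closing along the reader's y so the grip does not shift the slide.

>>> jog_arm:
  deltas:
    - [[-0.05,0,0.8],[0,0,0]]
    - [[0,0,0.9],[0,0,0]]
    - [[0,0,0.9],[0,0,0]]
    - [[0,0,0.8],[0,0,0]]
    - [[0,0,0.45],[0,0,0]]
    - [[0,0,0],[0,0,0]]

```text
time_s: 17.25
tcp_pos: [518.1, 43.7, 52.0]
orientation: [-0.0, 1.0, -0.026, -0.0]
force: [0.3, -0.8, -0.2]
grip_width: 68.3
grasp_force: 0.0
```

>>> jog_arm:
  deltas:
    - [[0,0,0],[0,0,0]]
    - [[0,0,0],[0,0,0]]
    - [[0,0,0],[0,0,0]]
    - [[0,0,0],[0,0,0]]
    - [[0,0,0],[0,0,0]]
    - [[0,0,0],[0,0,0]]
  jaw: 0
  newtons: 60

```text
time_s: 18.0
tcp_pos: [518.3, 45.0, 53.2]
orientation: [-0.001, 1.0, -0.026, 0.001]
force: [-0.6, 7.9, 4.7]
grip_width: 16.3
grasp_force: 58.4
```

```bash
python3 - <<'E'
from h import *
s=ctrl.read_state();print(s["tcp_pos"],s["orientation"],s["force"])
T=ctrl.grab_frame("top").astype(int).sum(2)//3
print(T[254:262,298:312]);print(T[270:280,290:302])
e=np.array([.9986,-.052]);n=np.array([.052,.9986])
m=np.array([472.8,98.5])
for nm in("scene",):
    print("line ends",proj(nm,[[*(m+d*n),39] for d in(-10,0,10)]),"ptr tip",proj(nm,[[516.4,78,38]]))
E
```

```text
[518.25026311  44.97582505  53.17718093] [-9.85661260e-04  9.99655762e-01 -2.62077241e-02  7.35465962e-04] [-0.58006733  7.93563307  4.68501407]
[[71 71 67 65 65 60 62 61 60 55 58 58 54 56]
 [72 71 70 66 67 64 66 62 64 60 61 60 61 63]
 [72 69 71 65 66 64 65 61 60 61 62 60 60 64]
 [71 70 67 68 67 66 63 62 61 60 61 59 59 61]
 [69 66 67 63 64 65 63 63 64 62 60 63 59 61]
 [67 66 66 66 65 65 63 67 71 66 67 67 66 65]
 [63 59 64 65 67 67 70 70 70 72 73 73 74 70]
 [60 62 63 66 67 69 70 70 71 72 71 72 72 73]]
[[38 38 41 39 41 40 42 41 42 45 46 45]
 [38 38 40 39 40 41 43 43 46 45 45 47]
 [38 41 39 41 43 42 43 45 44 43 44 45]
 [37 40 42 39 41 43 44 46 45 44 45 45]
 [40 41 41 41 42 43 44 45 44 46 46 45]
 [38 42 42 44 44 43 46 45 46 44 47 48]
 [39 41 41 42 44 44 46 45 45 46 46 46]
 [42 42 43 41 44 44 45 47 48 46 48 46]
 [39 41 42 43 45 44 44 47 47 46 48 48]
 [41 44 44 45 42 46 47 48 47 47 47 47]]
line ends [[310.31984972 234.85633916]
 [313.18974055 233.46201418]
 [316.04006315 232.07719635]] ptr tip [[318.87717823 243.50201273]]
```

>>> jog_arm:
  deltas:
    - [[-0.1,-0.03,0],[0,0,0]]
    - [[-0.3,0,0],[0,0,0]]
    - [[-0.4,0,0],[0,0,0]]
    - [[-0.4,0,0],[0,0,0]]
    - [[-0.3,0,0],[0,0,0]]
    - [[-0.2,0,0],[0,0,0]]
    - [[0,0,0],[0,0,0]]
    - [[0,0,0],[0,0,0]]
    - [[0,0,0],[0,0,0]]

```text
time_s: 19.18
tcp_pos: [477.5, 47.1, 53.2]
orientation: [-0.0, 1.0, -0.026, 0.003]
force: [7.2, 5.7, -0.7]
grip_width: 16.6
grasp_force: 58.5
```

```bash
python3 - <<'E'
from h import *
s=ctrl.read_state();p=s["tcp_pos"];print(p,s["orientation"],s["force"])
e=np.array([.9986,-.052]);print("pulled",-(p[:2]-[518.25,44.98])@e)
S=np.median([ctrl.grab_frame("scene") for _ in range(5)],axis=0).astype(np.uint8);cv2.imwrite("pics/p_full.png",S[:,:,::-1])
a=cv2.resize(S[205:265,275:355],(800,600),interpolation=cv2.INTER_CUBIC)
cv2.imwrite("pics/p1.png",cv2.convertScaleAbs(a,alpha=1.5)[:,:,::-1])
E
```

```text
[477.4862882   47.13770985  53.19922685] [-3.95266560e-04  9.99649725e-01 -2.63370662e-02  2.57486974e-03] [ 7.21116766  5.73665784 -0.65948786]
pulled 40.81884351300425
```

View pics/p1.png

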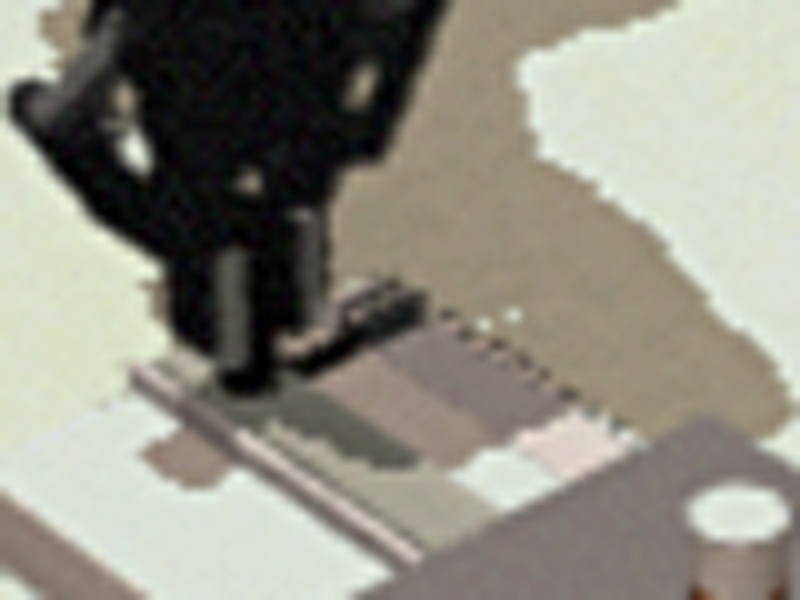

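The slide is out about 41 mm. In the crop the pointer bar runs (280,365)–(350,340) and the index block is centred at (385,305) with its pale line at about (370,300). The pointer looks a few mm short of the mark, so I'll measure.

```bash
python3 - <<'E'
from h import *
np.set_printoptions(linewidth=200)
S=cv2.imread("pics/p_full.png").astype(int).sum(2)//3
print("cols 300..320");
for r in range(229,245):print(r,S[r,300:321])
e=np.array([.9986,-.052]);n=np.array([.052,.9986]);k=np.array([518.25,45.0])-40.8*e  # knob axis now
for dx in(0,-2,-4,-6):
    print(dx,proj("scene",[[*(k+dx*e+y*n),39 if y>35 else 38] for y in(12,22,32,42,52,62)]).round(1).tolist())
E
```

```text
cols 300..320
229 [ 3  1  7  6 18 36 47 33 78 92 90 90 90 91 89 91 91 92 92 92 93]
230 [12  8  5  8 18 38 45 35 79 93 91 91 92 91 91 92 89 93 93 93 92]
231 [ 3  3  3  2 18 37 43 45 87 90 91 91 90 92 88 90 93 92 90 91 89]
232 [ 7  0  8  0 18 39 45 34 76 90 93 89 79 84 77 89 93 93 91 91 93]
233 [  5   4   9   4  15  34  43  40  79 103 115  97  75  55  47  75  89  91  92  91  91]
234 [ 1  3  1  6  7 30 47 52 96 98 79 53 41 58 58 54 46 60 92 92 92]
235 [ 4  3  5  5  9 32 57 65 79 54 46 57 54 54 30 25 29 57 88 89 89]
236 [ 8  0  3  0  6 28 58 76 77 48 81 58 29 26 23 17 24 55 82 57 68]
237 [ 5  0  3  7 11 34 65 79 70 28 34 25 24 17 15 21 38 62 84 89 95]
238 [ 8  1 21 48 41 68 95 91 51 20  6 12 19 25 40 66 84 83 85 87 78]
239 [ 3  0 37 81 98 90 58 46 10  0 13 35 44 65 83 86 86 83 82 84 84]
240 [ 6  0 24 53 54 44 10  5  0 14 46 80 90 81 83 84 83 83 82 83 84]
241 [ 3  0 10 23 12  5  0 16 35 68 93 96 95 90 81 84 81 83 81 83 83]
242 [ 0  1 23 50 44 24 34 69 96 97 97 95 93 95 92 87 80 82 82 81 82]
243 [ 1  9 23 54 66 69 84 95 96 96 94 93 91 92 92 92 88 80 83 83 81]
244 [23 38 42 63 66 66 67 75 89 92 93 93 90 93 92 93 95 91 86 81 80]
0 [[303.6, 240.5], [306.6, 239.0], [309.5, 237.6], [312.4, 235.9], [315.2, 234.5], [318.1, 233.1]]
-2 [[303.2, 240.1], [306.1, 238.7], [309.0, 237.3], [311.9, 235.6], [314.8, 234.2], [317.6, 232.8]]
-4 [[302.7, 239.8], [305.6, 238.4], [308.5, 237.0], [311.4, 235.3], [314.3, 233.9], [317.1, 232.5]]
-6 [[302.2, 239.5], [305.1, 238.1], [308.0, 236.7], [310.9, 234.9], [313.8, 233.5], [316.6, 232.2]]
```

By the combined top and scene estimates the total travel should be about 45 mm, which leaves about 4.2 mm.

>>> jog_arm:
  deltas:
    - [[-0.1,0,0],[0,0,0]]
    - [[-0.07,0,0],[0,0,0]]
    - [[0,0,0],[0,0,0]]
    - [[0,0,0],[0,0,0]]
    - [[0,0,0],[0,0,0]]

```text
time_s: 20.05
tcp_pos: [473.4, 47.4, 53.2]
orientation: [-0.0, 1.0, -0.026, 0.003]
force: [7.9, 5.5, -1.6]
grip_width: 16.9
grasp_force: 58.5
```

```bash
python3 - <<'E'
from h import *
np.set_printoptions(linewidth=200)
s=ctrl.read_state();p=s["tcp_pos"];print(p,s["orientation"],s["force"])
e=np.array([.9986,-.052]);print("pulled",-(p[:2]-[518.25,44.98])@e)
S=np.mean([ctrl.grab_frame("scene") for _ in range(8)],axis=0);cv2.imwrite("pics/p2_full.png",S[:,:,::-1].round().astype(np.uint8))
T=ctrl.grab_frame("top")
for r in range(229,246):print(r,(S[r].sum(1)/3).astype(int)[298:319])
a=cv2.resize(S.astype(np.uint8)[225:249,294:326],(400,300),interpolation=cv2.INTER_CUBIC)
b=cv2.resize(T[230:290,280:360],(400,300),interpolation=cv2.INTER_CUBIC)
cv2.imwrite("pics/p2.png",cv2.convertScaleAbs(np.hstack([a,b]),alpha=2)[:,:,::-1])
E
```

```text
[473.37115349  47.35640394  53.21472408] [-4.00709450e-04  9.99649204e-01 -2.63425688e-02  2.71607629e-03] [ 7.90259203  5.53448522 -1.55337469]
pulled 44.93958913047992
229 [32  4  5  4  6 13 37 46 46 91 91 90 89 90 89 89 89 90 90 92 93]
230 [30  6  4  5  3 16 38 45 34 76 90 91 92 91 91 91 90 89 90 92 93]
231 [29  3  3  4  4 15 39 47 35 73 90 89 89 90 89 91 90 91 92 92 91]
232 [29  4  3  7  6 16 38 46 36 76 87 89 89 89 79 84 78 90 93 92 91]
233 [28  7  1  4  5 14 37 47 50 89 92 93 93 95 77 56 48 76 91 91 92]
234 [30  6  4  2  5  9 31 56 71 94 95 95 76 53 42 57 57 54 44 61 90]
235 [ 39   5   3   4   5  11  29  64  89 101  80  51  47  56  57  53  29  23  27  56  89]
236 [39  8  2  2  5  4 31 62 80 83 72 47 79 56 29 27 23 13 21 55 81]
237 [38  8  3 14 29 27 48 78 92 79 39 13 33 26 20 17 16 21 37 61 85]
238 [39  7  3 36 74 85 96 87 51 21  2 10 26 19 18 23 40 63 84 83 84]
239 [40  8  3 21 67 88 53 22  4  0  3 33 64 52 41 62 84 85 86 84 83]
240 [33  8  2  6 25 24  3  0  2 17 36 67 95 94 89 81 83 84 83 83 82]
241 [ 7  2  2  7 25 29 10 15 38 67 94 95 96 94 94 90 83 82 81 82 81]
242 [ 2  3  2 25 54 63 50 61 95 97 96 95 93 92 92 91 91 87 78 81 81]
243 [10 14 26 44 64 66 63 68 85 92 94 93 93 93 92 92 93 92 89 81 82]
244 [49 54 63 63 63 63 63 63 65 73 87 92 93 93 92 91 92 94 92 92 88]
245 [62 62 62 61 61 60 63 61 62 64 68 81 93 93 92 92 92 92 93 94 93]
```

View pics/p2.png

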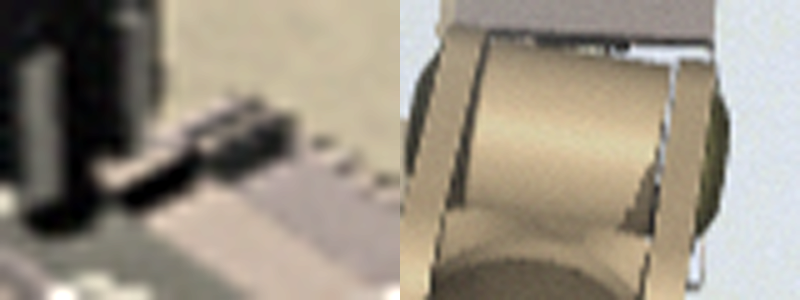

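In the last crop the pointer bar, (130,190)–(195,155), extends straight into the pale line on the index block, (195,137)–(240,110). The numeric fit agrees to about 0.5 mm with 44.9 mm of travel, and the index block hasn't moved. Handing in while holding.

```bash
python3 -c "
from plant import ctrl
print(ctrl.finish_job())"
```

```text
the job is handed in; nothing more can be done
None
```

The job is handed in: the amber vial was released standing on the floor of the well, and the arm still holds the shutter 44.9 mm out, with the pointer within about 0.5 mm of the mark by my fit; on the first try the vial touched the well rim at about 30 N and tilted about 3°, which I straightened before inserting it.

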